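# Shut the bulb organiser: bin first, then lid

## Task

Close up the little organiser against dust: with the fingertips, push its tilted-out bin fully home, flush with the front, and only then push the raised lid over and down flat on top. Push on the outside faces only, without pinching the bin or the lid or reaching inside them, and leave the bulbs, the torch and the screwdriver tester standing or lying where they are.

Things in the scene. Friction and masses are not known exactly. Their poses are not given: they have to be found in the camera images.
- organiser: Small clear acrylic box fixed to the shelf, 130 deep (x) x 110 wide (y) x 120 high (z), walls 4 mm. Origin: centre of its underside, on the shelf; its x axis points from its front to its rear, y to its left, z up. Its front (-x side) roughly faces the robot, turned up to 0.45 rad either way. The bin's hinge line runs along y at x = -65, z = 12 mm; the lid's hinge line along y at x = +65, z = 120 mm.
- bin (a joint): Angle in rad of the tilt-out bin about the hinge at its lower front edge: 0 = shut, front panel upright and flush; grows as its top comes out towards -x of the organiser, up to 0.85. It starts between 0.4 and 0.75. Stays where it is left: a stiff hinge, 0.12 N m (about 1.5 N at the top edge). A rigid stop at 0.
- bin_edge (a point): Middle of the upper edge of the outer face of the bin's front panel, 104 mm from the bin's hinge line. The panel is dark grey, 106 wide x 104 tall x 5 thick; when shut its outer face is the plane x = -65 mm of the organiser. Behind it is fastened a clear tray, 94 wide, 85 deep, 50 high at sides and rear, with an inner front wall up to 82 mm: the inside of the bin, not to be touched.
- lid (a joint): Angle in rad of the lid about the hinge along the organiser's top rear edge: 0 = shut, lying flat over the top; grows as its front edge rises, near pi/2 it stands upright (limit 1.65). It starts between 1.1 and 1.45, so it leans a little towards the front. Stays where it is left: a stiff hinge, 0.16 N m (some 2 N at 90 mm from the hinge). A rigid stop at 0.
- lid_edge (a point): Middle of the lid's free edge on its outer (upper) face, 132 mm from the lid's hinge. The lid is a dark grey panel 132 x 114 x 4 mm; its outer face runs 6 mm off the plane through the hinge line (shut: at height 126 mm). The outer face looks up when shut, to the rear when raised. On its underside (towards the front when raised) is a white sealing plate 112 x 90 x 3 mm, not to be touched.
- led_bulb: Frosted white LED bayonet bulb standing on its cap, 110 high, 60 across. Origin: centre of its underside. Easily knocked over.
- glass_bulb: Clear glass bayonet bulb standing on its cap, 97 high, 55 across. Origin: centre of its underside. Easily knocked over.
- torch: Grey plastic torch standing on its lens, 140 high, 48 across at the foot. Origin: centre of its underside.
- tester: Blue-handled screwdriver tester, 150 long, about 25 thick, lying on the shelf in front of the organiser, 60 mm or more before the foot of its front. Origin: underside, near the middle; x along its length.
There are look-alikes about, which are no part of the job. Of the things like the organiser, leave any that is orange; of the rest the smaller one is meant.

How it is judged:
On the way, in this order (a step that is already met when the one before it is completed fails the run):
1. the bin is pushed fully home while the lid is still raised (value of joint bin below 0.04 rad and value of joint lid above 0.8 rad), for 0.2 s.
2. the lid is pushed down flat, the bin still home (value of joint each of lid, bin below 0.04 rad), for 0.2 s.
At the end, for the whole second after the job is handed in: The bin and the lid are both shut to within 0.04 rad (4 to 5 mm at the edge) and at rest, and the bulbs, torch and tester are within 20 mm of where they began, the bulbs and torch upright within 0.2 rad (all of step 2 and velocity of joint bin between -0.05 and 0.05 rad/s and velocity of joint lid between -0.05 and 0.05 rad/s and not (distance of led_bulb from where it was at the start of the episode above 0.02 m) and not (distance of glass_bulb from where it was at the start of the episode above 0.02 m) and not (distance of torch from where it was at the start of the episode above 0.02 m) and not (distance of tester from where it was at the start of the episode above 0.02 m) and angle between each of led_bulb, glass_bulb, torch's own z axis and vertical below 0.2 rad); the robot touches nothing.
It fails at once if a bulb, the torch or the tester is shifted more than 20 mm, lifted or knocked over (distance of any of led_bulb, glass_bulb, torch, tester from where it was at the start of the episode above 0.02 m or angle between any of led_bulb, glass_bulb, torch's own z axis and vertical above 0.35 rad).
It fails at once if the fingers pinch the lid or the bin or reach inside: they press more than 1 N on the lid's underside or on the tray behind the bin's front (contact force between the fingers and lid_c1 above 1 N or contact force between the fingers and bin_c1 above 1 N or contact force between the fingers and bin_c2 above 1 N or contact force between the fingers and bin_c3 above 1 N or contact force between the fingers and bin_c4 above 1 N or contact force between the fingers and bin_c5 above 1 N).
It also fails if it takes over 51 s, if anything falls off the work surface, if the arm or the gripper's body presses on something with over 40 N, if the wrist force passes 120 N, or if a joint passes its speed limit or range.

## Robot

A 7-joint arm with a two-finger parallel gripper is mounted at the origin on the work surface. World frame = base frame: x ahead of the robot, y to its left, z up, the work surface at z = 0. Lengths are in m, angles in rad, forces in N, time in s.
With the tool pointing down it reaches from about 0.4 to 0.85 m from the base axis. Payload 10.4 kg.
Tool frame: the origin (TCP) lies midway between the tips of the shut fingers; the grasp point (between the pads) lies 19 mm behind it; z points along the fingers, y is the line along which they close (so a half turn about z gives the same grasp; the last joint's range is limited). The gripper opens to 85 mm and grips with 20 to 120 N. Pads are 22 mm wide; open, the fingers measure 114 mm over their backs; the gripper's body (76 mm by 85 mm) begins 54 mm behind the grasp point. The pads swing forward as they close: fully open they stand 13 mm farther back than shut.
Start: joints at [-0.023, 0.332, -0.065, 1.46, 0.022, 1.35, -0.088], TCP at [0.625, 0, 0.231] pointing down, gripper open.
Joint ranges: [-2.6, 2.6], [-0.5, 2.12], [-1.47, 1.34], [0.16, 2.42], [-1.27, 4.41], [0.06, 2.06], [-2.6, 2.6]. Speed limits (rad/s): [2.22, 2.22, 2.79, 2.79, 3.14, 3.14, 3.14].

## Interface

Orientations are given as a unit quaternion [x, y, z, w].
In Python, from workcell import get_obs, camera, camera_params, hand_in gives the robot as it stands.
- The arm moves only by the tool carry_out, never from a script. Its argument "commands" is a list that holds one entry, the list of rows, each a list of 6 numbers: the shift along the tool's x, y, z in units of 40 mm (1.0 is 40 mm), then the turn, a rotation vector about the tool's x, y, z in units of 6 degrees (1.0 is 6 degrees). In form: [[[x, y, z, ax, ay, az], ...]]. A call has 1 to 20 rows; each row shifts and turns the commanded pose from where the row before left it, along the tool's axes as they then stand; what a row does not reach is not made up. A row lasts 1/12 s, in which the tool goes at most 41.7 mm and 7.16 degrees, less where a joint would pass 70% of its speed; a pose out of reach is approached as far as the arm can. A call is refused whole if a number of a shift passes 1 or a number of a turn 1, either way. A call with a gripper value outside its range is refused whole. "hand" is the closure, from -1 (fully open) to 1 (shut), set as the call begins (left out, the last holds). The fingers move at their own pace and stop on an object; "force" is the grip in N (left out, the last holds). Time passes only in rows, so rows that do not move let the fingers close. It gives the time, the measured TCP pose, the force, the opening and the grip force at its end, in the units of the state.
- get_obs(): the state, without advancing time (a new reading comes with each control period).
- camera(name): name is "scene" or "side" or "wrist"; returns the picture (384x512x3 uint8, red, green, blue); there is no depth.
- camera_params(name): a dict with "mtx" (3x3 intrinsics, pixels), "R" (3x3) and "t" (3): a world point X has camera coordinates R X + t. Camera axes: x right, y down, z forward; pixel columns grow to the right and rows downward; lengths in m; the calibration is good to about 2 mm. The wrist camera is an equidistant fisheye: a pixel r from the principal point sees the ray r / f radians off the axis. A picture is of the moment at which its call begins: read the wrist's pose just before it. camera_params takes no time and is no camera call; for the wrist camera it gives the pose at the moment of the call.
- hand_in(): hands the job in; it is judged then, once.
The state is a dict: "clock": time; "joint_pos": joint angles; "joint_velocities": joint speeds; "tau": joint torques, N m; "position": TCP position; "ee_rot": TCP orientation; "ft_force": force on the tool from outside, world axes, zero at the start; "torque": the same for the moment, N m; "grip_width": opening from 0.0 (shut) to 1.0 (fully open); "grasp_force": force on a finger pad.
Only numpy, scipy, OpenCV 4.12 (cv2) and the standard library are available. Lean on these libraries where they do the work, as an engineer would, in place of code of your own. Each camera call takes 0.05 s, during which the arm holds its last target. There are 200 camera calls.

## Working session

There is one attempt and no reset: what is moved stays moved. The work goes in short steps, Python scripts to look and compute and a tool call to move; the robot and the scene stay as the last step left them, time stands still between calls to the robot, and variables do not carry over. Pictures are saved under pics/ and viewed, at most 10 in all, crops included, and the job is handed in when it is done.

Besides the shell and the picture viewer there is one more tool, called after "Request:" as a command line: name --argument value ..., lists and objects as JSON in quotes. carry_out: Moves the arm, as the interface text tells. Its arguments: {"type":"object","properties":{"commands":{"type":"array"},"hand":{"type":"number"},"force":{"type":"number"}},"required":["commands"]}

```bash
mkdir -p pics; python3 - <<'E'
from workcell import *
import cv2
o=get_obs(); print(o['clock'],o['position'],o['ee_rot'])
for n in('scene','side','wrist'):
    p=camera_params(n); print(n,p)
    cv2.imwrite(f'pics/{n}0.png',camera(n)[:,:,::-1])
E
```

```text
0.0 [6.24623455e-01 2.74377589e-05 2.30515458e-01] [ 7.07092804e-01  7.07120399e-01 -5.11485929e-04 -4.96305644e-04]
scene {'mtx': array([[368.83898609,   0.        , 256.89100075],
       [  0.        , 368.83898609, 200.37994101],
       [  0.        ,   0.        ,   1.        ]]), 'R': array([[ 0.79177322,  0.61079986, -0.00432445],
       [ 0.51741455, -0.6744478 , -0.52668999],
       [-0.32461879,  0.41478149, -0.85004644]]), 't': array([-0.45478468, -0.2349108 ,  1.21720565])}
side {'mtx': array([[373.02251919,   0.        , 257.10377892],
       [  0.        , 373.02251919, 186.25859333],
       [  0.        ,   0.        ,   1.        ]]), 'R': array([[ 0.90775992, -0.41948558,  0.00194459],
       [-0.28841312, -0.62747401, -0.72325254],
       [ 0.30461419,  0.65597882, -0.6905809 ]]), 't': array([-0.50744615,  0.24042169,  0.82439965])}
wrist {'mtx': array([[297.31863964,   0.        , 257.5518219 ],
       [  0.        , 297.31863964, 200.71195112],
       [  0.        ,   0.        ,   1.        ]]), 'R': array([[ 9.99999873e-01, -2.89701400e-04, -4.11420517e-04],
       [-1.61758310e-04, -9.59316781e-01,  2.82331873e-01],
       [-4.76474545e-04, -2.82331771e-01, -9.59316707e-01]]), 't': array([-0.62621426, -0.03649878,  0.37903777])}
```

View pics/scene0.png

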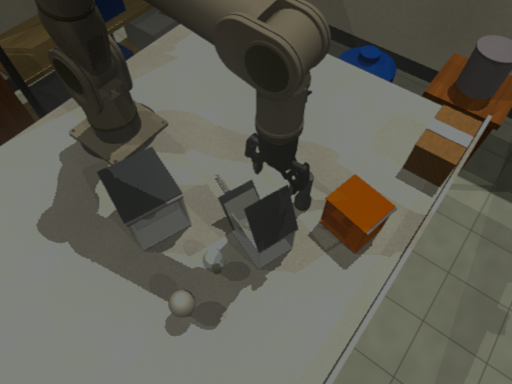

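View pics/side0.png

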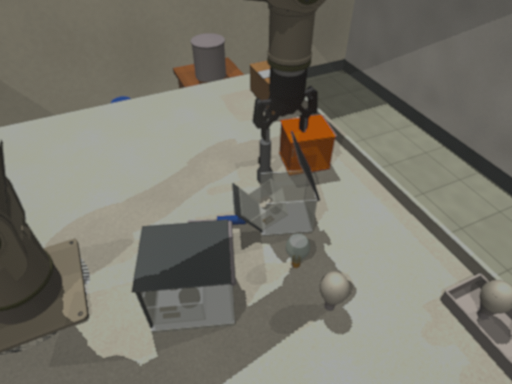

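Organiser-like things in the scene view:
- Grey at (258,222), side view (280,205).
- Grey and larger at (145,195), side view (187,270).
- Orange at (357,212).

The smaller grey one at (258,222) is meant. It has the bin tilted out and the lid raised, with the glass bulb at (213,258), the LED bulb at (182,303), the torch at (303,190) and the tester at (222,185) around it. I'll confirm it in one enlarged crop.

```bash
python3 - <<'E'
import cv2,numpy as np
a=cv2.imread('pics/scene0.png')[165:275,195:325]; b=cv2.imread('pics/side0.png')[125:245,205:335]
f=lambda i:cv2.resize(i,None,fx=6,fy=6,interpolation=cv2.INTER_CUBIC)[:,:]
a=cv2.resize(a,(400,338),interpolation=3);b=cv2.resize(b,(400,369),interpolation=3)
c=np.zeros((369,800,3),np.uint8);c[:338,:400]=a;c[:,400:]=b
c=cv2.convertScaleAbs(c,alpha=1.3,beta=10)
cv2.imwrite('pics/crop1.png',c)
E
```

```text
(no output)
```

View pics/crop1.png

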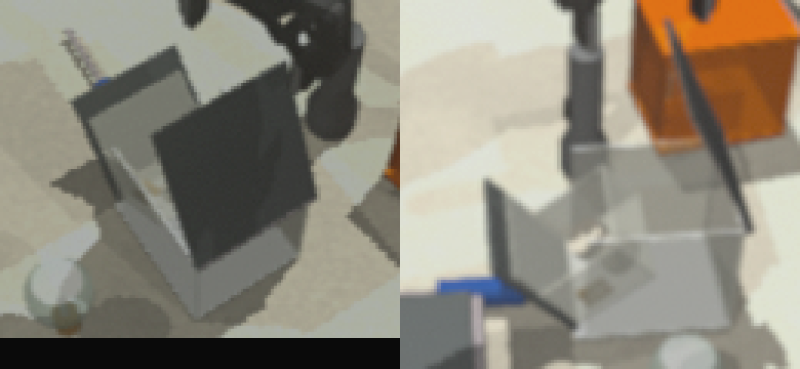

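View pics/wrist0.png

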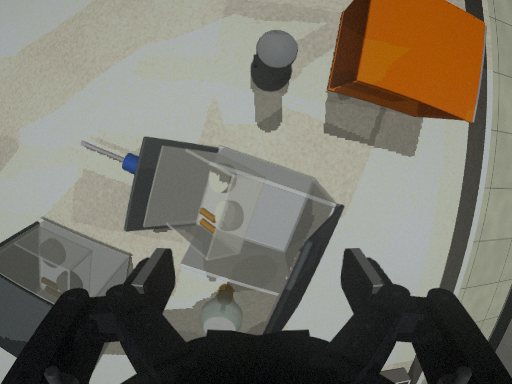

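The crop confirms the small grey organiser, bin out and lid raised, with the tester to its front-left and the glass bulb at its right. Next I measure it by casting rays.

```bash
cat >h.py <<'E'
import numpy as np, json
from workcell import *
P={n:camera_params(n) for n in('scene','side')}
def ray(n,u,v,p=None):
    p=p or P[n]; K=p['mtx'];x=(u-K[0,2])/K[0,0];y=(v-K[1,2])/K[1,1]
    if n=='wrist':
        r=np.hypot(x,y); d=np.array([x/r*np.sin(r),y/r*np.sin(r),np.cos(r)])
    else: d=np.array([x,y,1.])
    d=p['R'].T@d; return -p['R'].T@p['t'], d/np.linalg.norm(d)
def onz(n,u,v,z,p=None):
    c,d=ray(n,u,v,p); return c+d*(z-c[2])/d[2]
def tri(*obs):
    A=np.zeros((3,3));b=np.zeros(3)
    for o in obs:
        c,d=ray(*o);M=np.eye(3)-np.outer(d,d);A+=M;b+=M@c
    X=np.linalg.solve(A,b);return X
E
python3 - <<'E'
from h import *
np.set_printoptions(precision=4,suppress=True)
P['wrist']=camera_params('wrist')
print('base scene RR,RL,FR',onz('scene',259.4,268.3,0),onz('scene',291,250,0),onz('scene',234,230,.012))
print('base side FR,RR',onz('side',262.5,232.2,0),onz('side',311.6,231,0))
print('hinge corners scene R,L',onz('scene',259,252,.12),onz('scene',297.7,229,.12))
print('wrist rimRL',onz('wrist',342,207,.12),'side lid hingeR',onz('side',(752-400)/3.077+205,232/3.077+125,.12))
print('bin topR scene/wrist/side tri',tri(('scene',219.4,196.9),('wrist',126,230)),tri(('scene',219.4,196.9),('side',(486-400)/3.077+205,180/3.077+125)))
print('bin topL',tri(('scene',251.9,180.3),('wrist',144,138)))
print('lid topL?',tri(('scene',287,186),('side',(668-400)/3.077+205,22/3.077+125)))
print('lid topR',tri(('scene',244.7,209),('wrist',268,333)),tri(('scene',244.7,209),('side',(668-400)/3.077+205,22/3.077+125)))
print('torch top',tri(('scene',303,165),('wrist',277,50)),onz('wrist',277,50,.14))
for n,uv in(('glass side',('side',297,266,0)),('led side',('side',331,307,0)),('glass top',('side',298,243,.09)),('led sphere',('side',335,287,.075)),('glass scene',('scene',213,258,.07)),('led scene',('scene',182,303,.08)),('tester wrist',('wrist',131,163,.012)),('tester tip',('wrist',83,143,.012)),('torch foot side',('side',264,180,0))): print(n,onz(*uv))
E
```

```text
base scene RR,RL,FR [ 0.6618 -0.1026  0.    ] [ 0.6974 -0.0101  0.    ] [ 0.5427 -0.061   0.012 ]
base side FR,RR [ 0.5483 -0.0562  0.    ] [ 0.6645 -0.1053  0.    ]
hinge corners scene R,L [ 0.6652 -0.1089  0.12  ] [ 0.7025 -0.0049  0.12  ]
wrist rimRL [ 0.7041 -0.0089  0.12  ] side lid hingeR [ 0.6661 -0.1139  0.12  ]
bin topR scene/wrist/side tri [ 0.4849 -0.0416  0.0995] [ 0.4966 -0.046   0.1609]
bin topL [0.5158 0.0539 0.0949]
lid topL? [0.6513 0.0096 0.239 ]
lid topR [ 0.6197 -0.0778  0.2156] [ 0.616  -0.0895  0.2908]
torch top [0.6352 0.1086 0.2011] [0.6414 0.1244 0.14  ]
glass side [ 0.5783 -0.1827  0.    ]
led side [ 0.5937 -0.3051  0.    ]
glass top [ 0.5733 -0.1822  0.09  ]
led sphere [ 0.5934 -0.3013  0.075 ]
glass scene [ 0.5724 -0.1724  0.07  ]
led scene [ 0.5925 -0.2997  0.08  ]
tester wrist [0.4609 0.0168 0.012 ]
tester tip [0.3873 0.0478 0.012 ]
torch foot side [0.6367 0.1198 0.    ]
```

```bash
python3 - <<'E'
from h import *
np.set_printoptions(precision=3,suppress=True)
P['wrist']=camera_params('wrist')
print('big base side',onz('side',233,321,0),onz('side',153,324,0),'scene base',onz('scene',189,230,0),onz('scene',148,249,0))
for z in(.14,.18): print(z,'side top',onz('side',232,222,z),onz('side',234,263,z),onz('side',136,290,z),'scene',onz('scene',181,187,z),onz('scene',152,148,z),onz('scene',123,222,z),'wrist',onz('wrist',131,257,z),onz('wrist',42,220,z))
print(get_obs()['clock'])
from scipy.spatial.transform import Rotation as R
print(R.from_quat(get_obs()['ee_rot']).as_matrix())
a,b=cv=None,None
E
python3 - <<'E'
import cv2
a=cv2.imread('pics/side0.png')[150:340,120:330]
cv2.imwrite('pics/crop2.png',cv2.resize(a,None,fx=3,fy=3,interpolation=3))
E
```

```text
big base side [ 0.39  -0.246  0.   ] [ 0.236 -0.182  0.   ] scene base [ 0.44  -0.132  0.   ] [ 0.392 -0.241 -0.   ]
0.14 side top [ 0.45  -0.107  0.14 ] [ 0.415 -0.205  0.14 ] [ 0.231 -0.185  0.14 ] scene [ 0.408 -0.095  0.14 ] [ 0.258 -0.051  0.14 ] [ 0.368 -0.251  0.14 ] wrist [ 0.507 -0.052  0.14 ] [ 0.405 -0.018  0.14 ]
0.18 side top [ 0.439 -0.14   0.18 ] [ 0.406 -0.231  0.18 ] [ 0.234 -0.212  0.18 ] scene [ 0.432 -0.11   0.18 ] [ 0.29  -0.068  0.18 ] [ 0.395 -0.258  0.18 ] wrist [ 0.528 -0.031  0.18 ] [ 0.443 -0.002  0.18 ]
0.15
[[ 0.     1.    -0.001]
 [ 1.    -0.    -0.   ]
 [-0.    -0.001 -1.   ]]
```

View pics/crop2.png

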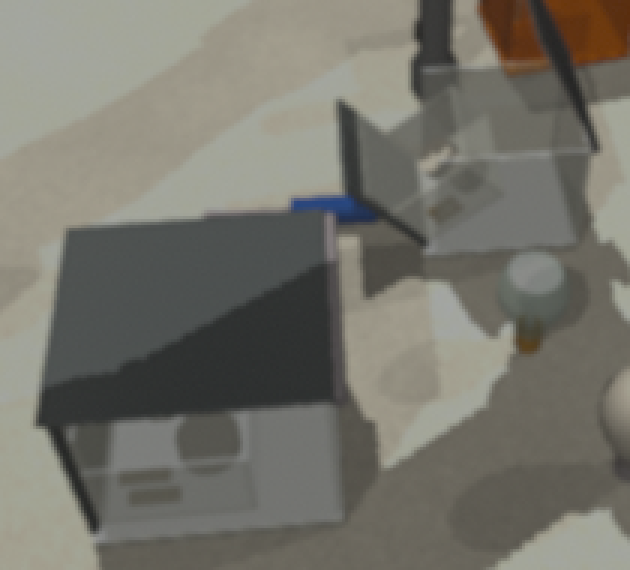

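The crop shows the larger organiser, lid shut, front-right and clear of the path, with its near corner at about (0.44,-0.13). From the rays:
- **Organiser:** centre about (0.620,-0.034), yaw about -0.36.
- **Bin:** about 0.62 rad.
- **Lid:** about 1.16 rad.

I'll lift first, then move in front, turn and shut the fingers.

Request:
carry_out --commands '[[[0, 0, -0.9, 0, 0, 0], [0, 0, -0.9, 0, 0, 0], [0.15, -1, 0, 0, 0, 0], [0.15, -1, 0, 0, 0, 0], [0.15, -1, 0, 0, 0, 0], [0.15, -1, 0, 0, 0, 0], [0, 0, 0, 0, 0, -0.965], [0, 0, 0, 0, 0, -0.965], [0, 0, 0, 0, 0, -0.965], [0, 0, 0, 0, 0, -0.965], [0, 0, 0, 0, 0, -0.965], [0, 0, 0, 0, 0, -0.965], [0, 0, 0, 0, 0, -0.965], [0, 0, 0, 0, 0, -0.965], [0, 0, 0, 0, 0, -0.965], [0, 0, 0, 0, 0, -0.965], [0, 0, 0, 0, 0, -0.965], [0, 0, 0, 0, 0, -0.965], [0, 0, 0, 0, 0, 0], [0, 0, 0, 0, 0, 0]]]'

```text
clock: 1.82
position: [0.4649, 0.024, 0.3032]
ee_rot: [0.18, 0.984, -0.0, -0.0]
ft_force: [0.2, 0.2, 0.5]
grip_width: 1.004
grasp_force: 0.0
```

Request:
carry_out --commands '[[[0, 0, 0, 0, 0, 0], [0, 0, 0, 0, 0, 0], [0, 0, 0, 0, 0, 0], [0, 0, 0, 0, 0, 0], [0, 0, 0, 0, 0, 0], [0, 0, 0, 0, 0, 0], [0, 0, 0, 0, 0, 0], [0, 0, 0, 0, 0, 0]]]' --hand 1 --force 30

```text
clock: 2.48
position: [0.465, 0.024, 0.3033]
ee_rot: [0.178, 0.984, 0.0, 0.0]
ft_force: [0.3, -0.2, -0.7]
grip_width: -0.001
grasp_force: 0.0
```

```bash
python3 - <<'E'
from h import *
import cv2
o=get_obs();p=camera_params('wrist');im=camera('wrist');cv2.imwrite('pics/w1.png',im[:,:,::-1])
np.savez('w1',**p);print(o['clock'],o['position'],o['ee_rot'],o['ft_force'],o['grip_width'])
from scipy.spatial.transform import Rotation as R
print(R.from_quat(o['ee_rot']).as_matrix().round(3))
E
```

```text
2.4833 [0.46502317 0.0240094  0.30332613] [1.78177884e-01 9.83998292e-01 1.87416185e-05 4.62008816e-05] [ 0.28724999 -0.23598588 -0.66242652] -0.0012106345877792718
[[-0.937  0.351  0.   ]
 [ 0.351  0.937  0.   ]
 [-0.     0.    -1.   ]]
```

View pics/w1.png

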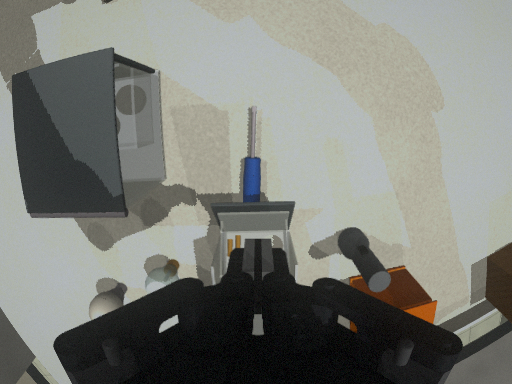

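The bin's upper edge runs from (213,204) to (295,203), level and centred, so the yaw is good. The tester lies at (252,107–200), and the shut fingers are at (258,250). Next is where the edge lies relative to the tool.

```bash
python3 - <<'E'
from h import *
p=dict(np.load('w1.npz'));ex=np.array([.936,-.352,0]);ey=np.array([.352,.936,0]);t=np.array([.465,.024,0])
for z in(.09,.1,.11):
    for uv in((213,204),(295,203)):
        q=onz('wrist',*uv,z,p); print(z,q.round(3),'from tool ex,ey',(q-t)@ex,(q-t)@ey)
for uv in((253,107),(252,200)):print(onz('wrist',*uv,.015,p))
E
```

```text
0.09 [ 0.482 -0.042  0.09 ] from tool ex,ey 0.03921082059268201 -0.05559412087345825
0.09 [0.517 0.055 0.09 ] from tool ex,ey 0.03776137233377757 0.047842108305586425
0.1 [ 0.48  -0.039  0.1  ] from tool ex,ey 0.03613992205311115 -0.05401582162909651
0.1 [0.514 0.055 0.1  ] from tool ex,ey 0.03473114432188616 0.0465180576412552
0.11 [ 0.477 -0.037  0.11 ] from tool ex,ey 0.03306902351354025 -0.05243752238473481
0.11 [0.511 0.055 0.11 ] from tool ex,ey 0.03170091630999475 0.045194006976923974
[0.38562775 0.04747975 0.015     ]
[ 0.51452486 -0.00285382  0.015     ]
```

Request:
carry_out --commands '[[[0, 0, 0.93, 0, 0, 0], [0, 0, 0.93, 0, 0, 0], [0, 0, 0.93, 0, 0, 0], [0, 0, 0.93, 0, 0, 0], [0, 0, 0.93, 0, 0, 0], [0, 0, 0.9, 0, 0, 0], [0, 0, 0, 0, 0, 0], [0, 0, 0, 0, 0, 0]]]'

```text
clock: 3.2
position: [0.4641, 0.0239, 0.0808]
ee_rot: [0.178, 0.984, -0.0, -0.002]
ft_force: [-0.1, -0.1, 1.6]
grip_width: 0.001
grasp_force: 0.0
```

Request:
carry_out --commands '[[[-0.2, 0, 0, 0, 0, 0], [-0.2, 0, 0, 0, 0, 0], [-0.2, 0, 0, 0, 0, 0], [-0.2, 0, 0, 0, 0, 0], [-0.2, 0, 0, 0, 0, 0], [-0.2, 0, 0, 0, 0, 0]]]'

```text
clock: 3.7
position: [0.5111, 0.0069, 0.0818]
ee_rot: [0.178, 0.984, 0.0, 0.0]
ft_force: [-2.1, 0.1, 1.5]
grip_width: -0.003
grasp_force: 1.1
```

Request:
carry_out --commands '[[[-0.15, 0, 0, 0, 0, 0], [-0.15, 0, 0, 0, 0, 0], [-0.15, 0, 0, 0, 0, 0], [-0.15, 0, 0, 0, 0, 0], [-0.15, 0, 0, 0, 0, 0], [-0.1, 0, 0, 0, 0, 0], [0, 0, 0, 0, 0, 0]]]'

```text
clock: 4.28
position: [0.5426, -0.0052, 0.0813]
ee_rot: [0.178, 0.984, -0.0, 0.0]
ft_force: [-1.0, -0.6, 0.2]
grip_width: -0.001
grasp_force: 0.0
```

Request:
carry_out --commands '[[[-0.05, 0, 0, 0, 0, 0], [-0.05, 0, 0, 0, 0, 0], [-0.05, 0, 0, 0, 0, 0], [0, 0, 0, 0, 0, 0]]]'

```text
clock: 4.62
position: [0.5477, -0.0069, 0.0814]
ee_rot: [0.178, 0.984, 0.0, 0.0]
ft_force: [1.0, 0.9, -0.6]
grip_width: -0.001
grasp_force: 0.0
```

Request:
carry_out --commands '[[[-0.05, 0, 0, 0, 0, 0], [-0.05, 0, 0, 0, 0, 0], [0, 0, 0, 0, 0, 0]]]'

```text
clock: 4.87
position: [0.5487, -0.0072, 0.0812]
ee_rot: [0.178, 0.984, -0.0, -0.003]
ft_force: [-15.7, 3.1, 12.0]
grip_width: 0.005
grasp_force: 8.3
```

Firm resistance exactly where the stop was expected. I'll hold briefly, back off, and check from the side.

Request:
carry_out --commands '[[[-0.03, 0, 0, 0, 0, 0], [0, 0, 0, 0, 0, 0], [0, 0, 0, 0, 0, 0], [0, 0, 0, 0, 0, 0]]]'

```text
clock: 5.2
position: [0.5487, -0.0071, 0.0812]
ee_rot: [0.177, 0.984, -0.0, -0.004]
ft_force: [-22.1, 5.0, 16.3]
grip_width: -0.001
grasp_force: 11.1
```

Request:
carry_out --commands '[[[0.5, 0, 0, 0, 0, 0], [1, 0, 0, 0, 0, 0], [0.5, 0, -1, 0, 0, 0], [0, 0, -1, 0, 0, 0], [0, 0, -1, 0, 0, 0], [0, 0, -1, 0, 0, 0], [0, 0, -1, 0, 0, 0], [0, 0, -1, 0, 0, 0], [0, 0, 0, 0, 0, 0]]]'

```text
clock: 5.95
position: [0.4811, 0.0191, 0.3269]
ee_rot: [0.178, 0.984, 0.002, 0.006]
ft_force: [0.7, 0.6, 0.5]
grip_width: 0.004
grasp_force: 0.0
```

```bash
python3 - <<'E'
from h import *
import cv2
o=get_obs();p=camera_params('wrist');w=camera('wrist');s=camera('side');c=camera('scene')
np.savez('w2',**p);print(o['clock'],o['position'],o['ft_force'])
cv2.imwrite('pics/w2.png',w[:,:,::-1])
r=lambda i,a,b,x,y:cv2.resize(i[a:b,x:y],(400,400),interpolation=3)
m=np.hstack([r(s,125,255,215,345),r(c,155,285,195,325)])
cv2.imwrite('pics/m2.png',m[:,:,::-1])
E
```

```text
5.95 [0.48106807 0.01913263 0.32688407] [0.73293584 0.64966828 0.45596665]
```

View pics/m2.png

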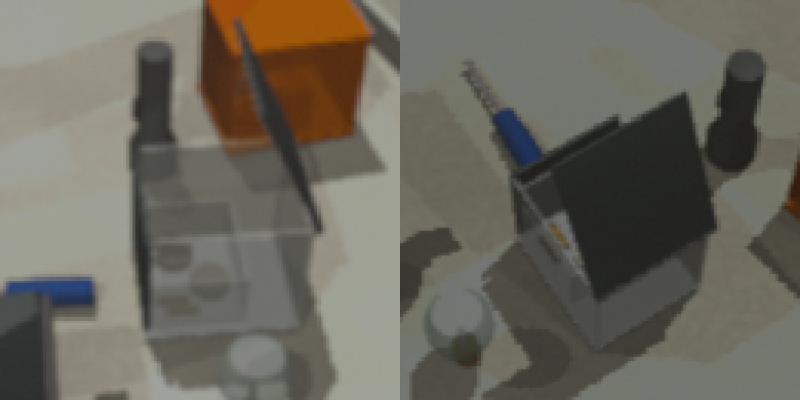

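The bin is now flush: in the side half its panel is upright, from (135,180) to (148,332). The lid is still raised, with its free edge in the scene half from (555,165) to (685,93), and nothing else has moved. Now over the top to behind the lid.

Request:
carry_out --commands '[[[-0.97, 0, 0, 0, 0, 0], [-0.97, 0, 0, 0, 0, 0], [-0.97, 0, 0, 0, 0, 0], [-0.97, 0, 0, 0, 0, 0], [-0.97, 0, 0, 0, 0, 0], [-1, 0, 0, 0, 0, 0], [0, 0, 0, 0, 0, 0], [0, 0, 0.8, 0, 0, 0], [0, 0, 0.8, 0, 0, 0], [0, 0, 0.8, 0, 0, 0], [0, 0, 0.75, 0, 0, 0], [0, 0, 0, 0, 0, 0], [0, 0, 0, 0, 0, 0]]]'

```text
clock: 7.18
position: [0.6963, -0.0631, 0.1902]
ee_rot: [0.178, 0.984, -0.0, -0.003]
ft_force: [0.2, -1.3, 1.0]
grip_width: -0.0
grasp_force: 0.0
```

Request:
carry_out --commands '[[[0, 0, -0.4, 0, 0, 0], [0.3, 0, 0, 0, 0, 0], [0.3, 0, 0, 0, 0, 0], [0.3, 0, 0, 0, 0, 0], [0.18, 0, 0, 0, 0, 0], [0.18, 0, 0.04, 0, 0, 0], [0.18, 0, 0.04, 0, 0, 0], [0, 0, 0, 0, 0, 0]]]'

```text
clock: 7.85
position: [0.6433, -0.0425, 0.206]
ee_rot: [0.178, 0.984, 0.0, 0.0]
ft_force: [0.1, -0.2, 0.4]
grip_width: 0.006
grasp_force: 0.1
```

Request:
carry_out --commands '[[[0.14, 0, 0.09, 0, 0, 0], [0.14, 0, 0.09, 0, 0, 0], [0.14, 0, 0.09, 0, 0, 0], [0.11, 0, 0.12, 0, 0, 0], [0.11, 0, 0.12, 0, 0, 0], [0.11, 0, 0.12, 0, 0, 0], [0, 0, 0, 0, 0, 0]]]'

```text
clock: 8.43
position: [0.6145, -0.032, 0.1788]
ee_rot: [0.178, 0.984, -0.0, -0.001]
ft_force: [-0.6, 0.2, 0.2]
grip_width: 0.001
grasp_force: 0.0
```

```bash
python3 - <<'E'
from h import *
import cv2
s=camera('side');c=camera('scene')
r=lambda i,a,b,x,y:cv2.resize(i[a:b,x:y],(400,400),interpolation=3)
cv2.imwrite('pics/m3.png',np.hstack([r(s,105,255,205,355),r(c,135,285,185,335)])[:,:,::-1])
E
```

```text
(no output)
```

View pics/m3.png

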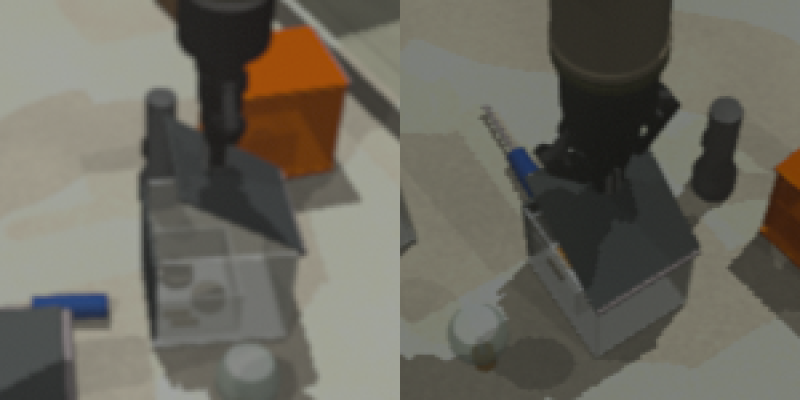

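The lid is going down, about half shut, with the tips on its outer face at (220,165) in the side half. The bin is still flush. I'll continue along the arc.

Request:
carry_out --commands '[[[0.09, 0, 0.14, 0, 0, 0], [0.09, 0, 0.14, 0, 0, 0], [0.09, 0, 0.14, 0, 0, 0], [0.06, 0, 0.16, 0, 0, 0], [0.06, 0, 0.16, 0, 0, 0], [0.06, 0, 0.16, 0, 0, 0], [0, 0, 0, 0, 0, 0]]]'

```text
clock: 9.12
position: [0.5978, -0.0258, 0.1425]
ee_rot: [0.178, 0.984, -0.0, -0.001]
ft_force: [-0.4, -0.6, -0.0]
grip_width: -0.007
grasp_force: 0.0
```

Request:
carry_out --commands '[[[0.03, 0, 0.1, 0, 0, 0], [0.03, 0, 0.1, 0, 0, 0], [0.02, 0, 0.1, 0, 0, 0], [0, 0, 0.08, 0, 0, 0], [0, 0, 0, 0, 0, 0]]]'

```text
clock: 9.53
position: [0.5955, -0.0249, 0.1282]
ee_rot: [0.178, 0.984, -0.0, -0.001]
ft_force: [-0.4, 1.0, 0.2]
grip_width: -0.002
grasp_force: 0.0
```

Request:
carry_out --commands '[[[0, 0, 0.05, 0, 0, 0], [0, 0, 0.05, 0, 0, 0], [0, 0, 0, 0, 0, 0], [0, 0, 0, 0, 0, 0]]]'

```text
clock: 9.87
position: [0.596, -0.0249, 0.1261]
ee_rot: [0.178, 0.984, 0.0, 0.0]
ft_force: [-4.8, 0.7, 10.0]
grip_width: 0.002
grasp_force: 4.7
```

Contact at z = 0.126 with 10 N, as expected for a shut lid. I'll press a little more, then lift straight up and look.

Request:
carry_out --commands '[[[0, 0, 0.05, 0, 0, 0], [0, 0, 0, 0, 0, 0], [0, 0, 0, 0, 0, 0], [0, 0, 0, 0, 0, 0]]]'

```text
clock: 10.2
position: [0.5961, -0.0248, 0.1258]
ee_rot: [0.178, 0.984, 0.0, 0.001]
ft_force: [-11.9, 0.1, 23.3]
grip_width: 0.0
grasp_force: 12.0
```

Request:
carry_out --commands '[[[0, 0, -0.3, 0, 0, 0], [0, 0, -1, 0, 0, 0], [0, 0, -1, 0, 0, 0], [0, 0, -1, 0, 0, 0], [0, 0, -1, 0, 0, 0], [0, 0, 0, 0, 0, 0], [0, 0, 0, 0, 0, 0]]]'

```text
clock: 10.78
position: [0.5971, -0.0249, 0.2981]
ee_rot: [0.178, 0.984, 0.001, 0.003]
ft_force: [-0.1, -0.6, -0.8]
grip_width: -0.0
grasp_force: 0.0
```

```bash
python3 - <<'E'
from h import *
import cv2
s=camera('side');c=camera('scene')
r=lambda i,a,b,x,y:cv2.resize(i[a:b,x:y],(400,400),interpolation=3)
cv2.imwrite('pics/m4.png',np.hstack([r(s,105,255,205,355),r(c,135,285,185,335)])[:,:,::-1])
E
```

```text
(no output)
```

View pics/m4.png

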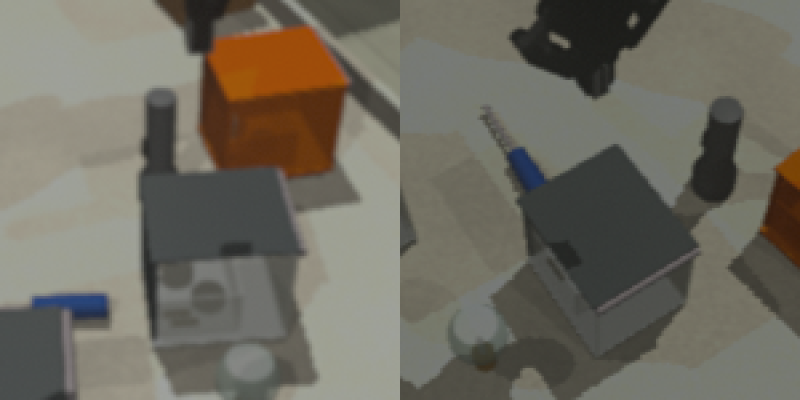

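The lid lies flat on top, from (140,175) to (303,250) in the side half. The bin is flush, and the torch, tester and bulb are where they were.

```bash
python3 -c "
from workcell import *
print(hand_in())"
```

```text
the job is handed in; nothing more can be done
None
```

I pushed the bin home first and then the lid down flat, and handed the job in at about 11 s; the last view shows both shut and the torch, tester and glass bulb where they began, with the LED bulb out of frame, but the hand-in gave no verdict.

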